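# Put the spanner and the hex driver back into the shaped tool tray

### The arm

A 7-joint arm with a two-finger parallel gripper is mounted at the origin on a cart in front of the work surface, level with it; the furniture and walls round the work are solid. World frame = base frame: x ahead of the robot, y to its left, z up, the work surface at z = 0. Lengths are in m, angles in rad, forces in N, time in s.
With the tool pointing down it reaches from about 0.425 to 0.875 m from the base axis. Payload 4.7 kg.
Tool frame: the origin (TCP) lies at the very end of the fingers, on their centre line; the grasp point (between the pads) lies 19 mm behind it; z points along the fingers, y is the line along which they close (so a half turn about z gives the same grasp; the last joint's range is limited). The gripper opens to 87 mm and grips with 3 to 60 N. Pads are 19 mm wide; open, the fingers measure 117 mm over their backs; the gripper's body (75 mm by 190 mm) begins 51 mm behind the grasp point.
Start: joints at [1.342, 0.321, -0.07, 1.45, 0.023, 1.371, -0.057], TCP at [0.156, -0.631, 0.223] pointing down, gripper open.
Joint ranges: [-2.86, 2.86], [-0.3, 2.09], [-1.38, 1.24], [0.06, 2.45], [-1.56, 4.7], [0.09, 2.05], [-2.69, 2.69]. Speed limits (rad/s): [2.57, 2.57, 3.14, 3.14, 3.14, 3.14, 3.14].

### API

Orientations are given as a rotation vector (axis times angle).
In Python, from bench import ctrl gives the robot as it stands.
- The arm moves only by the shell command python3 -m jog 'ROWS' [FORCE]. ROWS is JSON, a list that holds one entry, the list of rows, each a list of 7 numbers: the shift along the tool's x, y, z in mm, then the turn, a rotation vector about the tool's x, y, z in degrees, then the finger opening in mm, from 0 to 87. A call has 1 to 10 rows; each row is the pose to reach, as a shift and turn from the pose commanded when the call began, along the tool's axes at that moment; what a row does not reach only later rows make up. A row lasts 1/10 s, in which the tool goes at most 50 mm and 8.59 degrees, less where a joint would pass 70% of its speed; a pose out of reach is approached as far as the arm can. A call with a gripper value outside its range is refused whole. The fingers move at their own pace and stop on an object; FORCE is the grip in N (left out, the last holds). Time passes only in rows, so rows that repeat a pose let the fingers close. It gives the time, the measured TCP pose, the force, the opening and the grip force at its end, in the units of the state.
- ctrl.get_state(): the state, without advancing time (a new reading comes with each control period).
- ctrl.get_image(name): name is "scene" or "top"; returns a dict with "image" (480x640x3 uint8, red, green, blue), "depth" (480x640 float32, m along the optical axis (not along the pixel's ray), 0 where there is no reading), "fov_y" (degrees; the focal length in pixels is half the picture's height over the tangent of half this angle, whatever the lens; pixels are square), "cx", "cy" (the principal point, pixels), "rvec" (rotation vector, rad) and "tvec" (3), from world to camera coordinates, as OpenCV has them. Camera axes: x right, y down, z forward; pixel columns grow to the right and rows downward; lengths in m; the calibration is good to about 2 mm. A picture is of the moment at which its call begins.
- ctrl.close_job(): hands the job in; it is judged then, once.
The state is a dict: "time": time; "joint_positions": joint angles; "qd": joint speeds; "joint_torque": joint torques, N m; "position": TCP position; "tool_rot": TCP orientation; "ft_force": force on the tool from outside, world axes, zero at the start; "torque": the same for the moment, N m; "grip_width": opening from 0.0 (shut) to 1.0 (fully open); "grip_force": force on a finger pad.
Only numpy, scipy, OpenCV 4.12 (cv2) and the standard library are available. Lean on these libraries where they do the work, as an engineer would, in place of code of your own. Each camera call takes 0.05 s, during which the arm holds its last target. There are 200 camera calls.

### The job

Take the loupe off the tool tray and stand it upright on the bench, and put the spanner and the hex driver each into its own matching cutout in the tray, the right way round, and press them down fully home past the spring catches. Keep the loupe from tipping over and leave the blower, the bottle, the tin and the objective can where they stand.

Things in the scene. Friction and masses are not known exactly. Their poses are not given: they have to be found in the camera images.
- tool_tray: Grey tool tray fixed to the bench, 148 (x) x 260 (y) x 28 high; a 3 mm high foot plate stands out 5 mm all round, a rim bead 3 mm. Origin: centre of its underside on the bench, z up. Two recesses run along its y, the driver's (line x = +44) and the spanner's (line x = -30), as their points tell. Clearances: 2 mm a side across the handles, 3 mm beside the head, 7 mm at the ends.
- trough (a point): Tray frame (0, 30, 3): middle of the floor of the finger trough, 30 wide (y = 15 to 45, floor z = 3), that crosses the whole tray and both recesses along x, open at both ends: fingers that hold a tool there go down into it.
- driver_recess (a point): Tray frame (44, -19, 3), where the driver's origin lies when seated, its y axis along the tray's +y. Recess: handle part 31 wide, y = -23 to 83, floor z = 3; shaft slot 9.4 wide, y = -121 to -23, floor z = 12. Two pairs of spring balls (8 mm, centres z = 23, at y = 1 and 61) stand out of its sides; about 5 to 12 N pushes the handle past them.
- spanner_recess (a point): Tray frame (-30, 30, 12), where the spanner's origin lies when seated, its +y (head) along the tray's -y. Recess floor z = 12: handle part 22 wide, y = 1 to 122; head part x = -64 to -12, y = -62 to 1, with a tongue x = -47 to -29, y = -62 to -35 between the jaws. Spring balls as in the other (z = 23, y = 7 and 90), also about 5 to 12 N.
- driver_seat_handle (a point): Where the middle of the driver's handle end lies when the driver is fully home (tray frame 44, 76, 16.5).
- driver_seat_tip (a point): Where the driver's blade tip lies when fully home (tray frame 44, -114, 16.5).
- spanner_seat_head (a point): Where the spanner's head point lies when fully home (tray frame -30, -55, 18).
- spanner_seat_tail (a point): Where the spanner's tail point lies when fully home (tray frame -30, 115, 18).
- spanner: Open-ended steel spanner lying flat, 170 long, 12 thick, 0.13 to 0.25 kg. Origin: underside, on the handle's centre line, halfway along; +y towards the head, z up. Handle 18 wide, rounded edges, y = -85 to 40; head x = -15 to 31 (set off to +x), y = 36 to 58; two jaws 11 wide (x = -15 to -4, 20 to 31) to y = 85. Balances near y = 12; grip the handle across x at the origin.
- spanner_head (a point): Spanner point (0, 85, 6): on the handle's centre line, level with the jaw ends.
- spanner_tail (a point): Spanner point (0, -85, 6): end of the handle.
- driver: Hex screwdriver, 190 long, 0.04 to 0.08 kg: round orange handle 27 in diameter, y = 3 to 95; steel shaft 4.4 in diameter, y = -95 to 3. Origin: 13.5 below the axis, halfway along (on the bench at the start). It may roll, so go by its y axis, from tip to handle. Balances at the middle of the handle, y = 49: grip there across x.
- driver_handle_end (a point): Middle of the driver's handle end, (0, 95, 13.5) in its frame.
- driver_tip (a point): Tip of the driver's shaft, (0, -95, 13.5) in its frame.
- loupe: Black round loupe, 36 in diameter, 30 high, standing on its foot; origin: centre of its underside. It starts standing on the tray's top (z = 28) across the driver's shaft slot.
- blower: Blue rubber lens blower standing upright, 55 in diameter, 107 high; origin: centre of its underside. Bystander.
- alcohol_bottle: White bottle with a blue cap, 48 in diameter, 102 high; origin: centre of its underside. Bystander.
- clay_tin: Flat round white tin, 64 in diameter, 27 high; origin: centre of its underside. Bystander.
- objective_can: Black can with a grey screw lid, 37 in diameter, 54 high; origin: centre of its underside. Bystander.
Things that resemble listed ones, but are neither listed nor needed, are in the scene too. What is shaped like the spanner but brown is not meant.

How it is judged:
At the end, for the whole second after the job is handed in: The spanner and the hex driver lie fully home in their own cutouts, the right way round: both ends of each within 9 mm of their seated places and no more than 3 mm high. The loupe stands upright (within 0.1 rad) on the bench itself, off the tray. All are at rest (distance between spanner_head and spanner_seat_head below 0.009 m and distance between spanner_tail and spanner_seat_tail below 0.009 m and z of spanner_head in the frame of spanner_seat_head below 0.003 m and z of spanner_tail in the frame of spanner_seat_tail below 0.003 m and distance between driver_handle_end and driver_seat_handle below 0.009 m and distance between driver_tip and driver_seat_tip below 0.009 m and z of driver_handle_end in the frame of driver_seat_handle below 0.003 m and z of driver_tip in the frame of driver_seat_tip below 0.003 m and height (world z) of loupe between -0.006 and 0.006 m and angle between loupe's own z axis and vertical below 0.1 rad and linear speed of each of loupe, spanner, driver below 0.02 m/s); the robot touches nothing.
It fails at once if the loupe is tipped over (more than 0.8 rad) (angle between loupe's own z axis and vertical above 0.8 rad).
It fails at once if the blower, the bottle, the tin or the objective can is moved more than 30 mm or knocked over (distance of any of blower, alcohol_bottle, clay_tin, objective_can from where it was at the start of the episode above 0.03 m or angle between any of blower, alcohol_bottle, clay_tin, objective_can's own z axis and vertical above 0.5 rad).
It also fails if it takes over 69 s, if anything falls off the work surface, if the arm or the gripper's body presses on something with over 40 N, if the wrist force passes 120 N, or if a joint passes its speed limit or range.

## Working session

There is one attempt and no reset: what is moved stays moved. The work goes in short steps, Python scripts to look and compute and a shell command to move; the robot and the scene stay as the last step left them, time stands still between calls to the robot, and variables do not carry over. Pictures are saved under pics/ and viewed, at most 10 in all, crops included, and the job is handed in when it is done.

```bash
mkdir -p pics; cat > h.py <<'E'
import numpy as np, cv2
from bench import ctrl
def grab(n):
    d=ctrl.get_image(n); d['f']=240/np.tan(np.radians(d['fov_y'])/2)
    d['R']=cv2.Rodrigues(np.array(d['rvec'],float))[0]; d['t']=np.array(d['tvec'],float).reshape(3); return d
def ray(d,u,v,z):
    r=d['R'].T@np.array([(u-d['cx'])/d['f'],(v-d['cy'])/d['f'],1]); c=-d['R'].T@d['t']
    return c+r*(z-c[2])/r[2]
def cloud(d):
    v,u=np.mgrid[0:480,0:640]; Z=d['depth'].astype(float)
    P=np.stack([(u-d['cx'])/d['f']*Z,(v-d['cy'])/d['f']*Z,Z],-1)
    W=(P-d['t'])@d['R']; W[Z==0]=np.nan; return W
def save(n,im,f=1): cv2.imwrite('pics/'+n,cv2.resize(im[:,:,::-1],None,fx=f,fy=f,interpolation=cv2.INTER_CUBIC))
E
python3 - <<'E'
from h import *
for n in('top','scene'):
    d=grab(n); save(n+'0.png',d['image']); np.savez('/tmp/'+n+'0.npz',**d)
    print(n,d['fov_y'],d['cx'],d['cy'],-d['R'].T@d['t'],d['R'][2])
s=ctrl.get_state(); print(s['position'],s['tool_rot'],s['time'])
E
```

```text
top 56.75830591939946 325.80308356181865 238.0727533371219 [ 0.5645915  -0.05150896  1.07519814] [ 0.05840441 -0.02069582 -0.99807846]
scene 51.53131229036079 317.89959975310353 244.431034518303 [ 0.21899004 -0.76370237  0.96307822] [ 0.34697853  0.57501592 -0.7409201 ]
[ 0.15610733 -0.63048433  0.22154424] [-3.11677263e+00 -3.80321572e-01  5.08567269e-04] 0.1
```

View pics/top0.png

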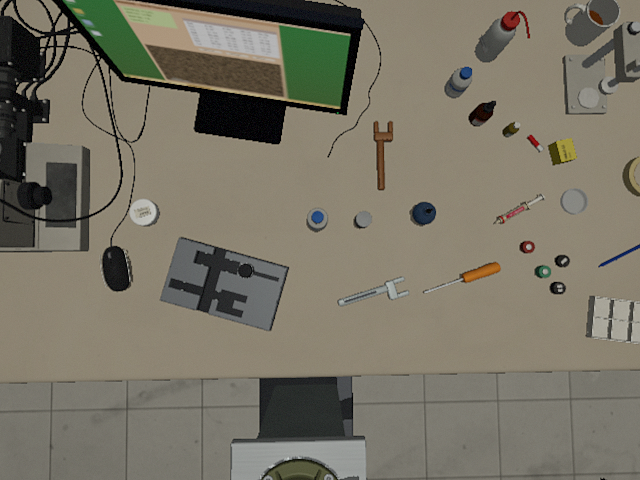

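View pics/scene0.png

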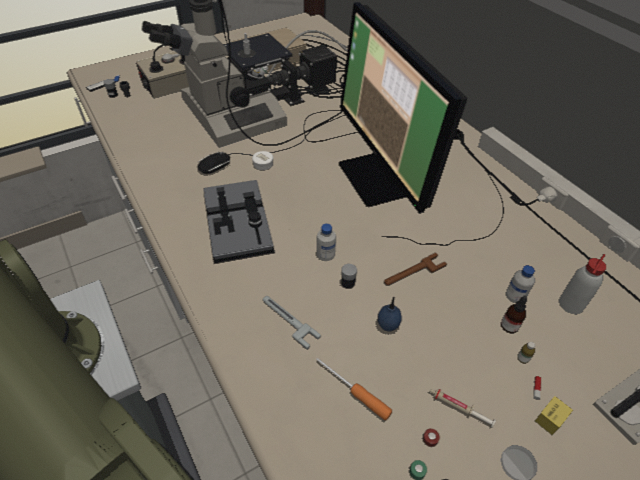

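Top view: the steel spanner is at (372,291), with a brown look-alike at (381,155). The orange driver is at (462,278); the syringe at (518,208) and blue pen at (620,255) could be confused with it. The loupe is at (246,271) on the tray, and the black caps at (562,261) and (557,288) resemble it. The tray is at (225,283). Bystanders: bottle (317,219), can (363,219), blower (424,213), tin (145,212). By the description I choose the steel spanner, the orange driver and the loupe on the tray.

```bash
cat > m0.py <<'E'
from h import *
d=dict(np.load('/tmp/top0.npz')); W=cloud(d); im=d['image']; hsv=cv2.cvtColor(im,cv2.COLOR_RGB2HSV)
v,u=np.mgrid[0:480,0:640]
def box(a,b,c,e): return (u>=a)&(u<=b)&(v>=c)&(v<=e)
def rect(P):
    (c,s,a)=cv2.minAreaRect((P[:,:2]*1000).astype(np.float32)); b=cv2.boxPoints((c,s,a)); return np.round(c,1),np.round(s,1),round(a,2),np.round(b,1)
print('bench z',np.nanmedian(W[box(450,560,310,360)][:,2]))
bx=box(150,300,228,340); m=bx&(W[...,2]>.020)&(W[...,2]<.035); print('tray',rect(W[m]),np.nanmedian(W[m][:,2]))
m=box(230,262,258,285)&(W[...,2]>.05); print('loupe',np.nanmean(W[m],0),np.ptp(W[m],0),m.sum())
m=box(330,412,270,310)&(W[...,2]>.006)&(W[...,2]<.03); print('spanner',rect(W[m]),m.sum(),np.nanmedian(W[m][:,2]))
mo=box(415,505,255,300)&(hsv[...,1]>150)&(hsv[...,0]<20)&(hsv[...,2]>120); print('drv handle',rect(W[mo]),mo.sum(),np.nanmax(W[mo][:,2]))
for n,b in dict(blower=(408,440,198,228),bottle=(303,332,203,234),can=(352,374,208,231),tin=(128,162,196,230)).items():
    k=box(*b)&(W[...,2]>.015); print(n,np.round(np.nanmedian(W[k],0),3),np.round(np.nanmax(W[k][:,2]),3))
a=im[225:345,150:310];b=im[240:320,325:510]
save('c0.png',np.vstack([cv2.resize(a,(640,480),interpolation=cv2.INTER_CUBIC)]))
save('c1.png',b,4)
E
python3 m0.py
```

```text
bench z 0.0007861063513889792
tray (array([521.8, 168.9]), array([266. , 154.4]), 73.42, array([[409.8,  63.5],
       [557.8,  19.4],
       [633.7, 274.3],
       [485.7, 318.4]], dtype=float32)) 0.028481818605972525
loupe [0.55262374 0.11346719 0.05768727] [0.02992258 0.03105216 0.01341571] 164
spanner (array([ 499.1, -177.4]), array([187.3,  92.4]), 88.1, array([[ 449.9, -269.5],
       [ 542.2, -272.6],
       [ 548.4,  -85.4],
       [ 456.1,  -82.3]], dtype=float32)) 661 0.012055223672452394
drv handle (array([ 540.6, -447.5]), array([ 22.2, 100.4]), 17.4, array([[ 514.9, -402.9],
       [ 545. , -498.7],
       [ 566.2, -492.1],
       [ 536.2, -396.2]], dtype=float32)) 342 0.030822803024352346
blower [ 0.678 -0.3    0.052] 0.108
bottle [ 0.664 -0.053  0.078] 0.106
can [ 0.666 -0.159  0.055] 0.059
tin [0.694 0.356 0.027] 0.033
```

View pics/c0.png

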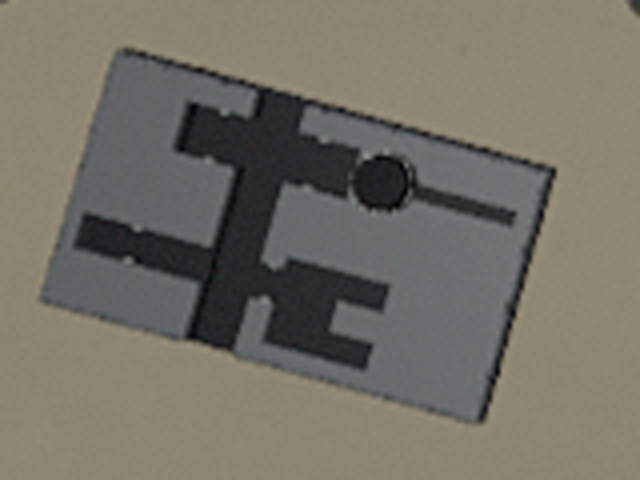

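View pics/c1.png

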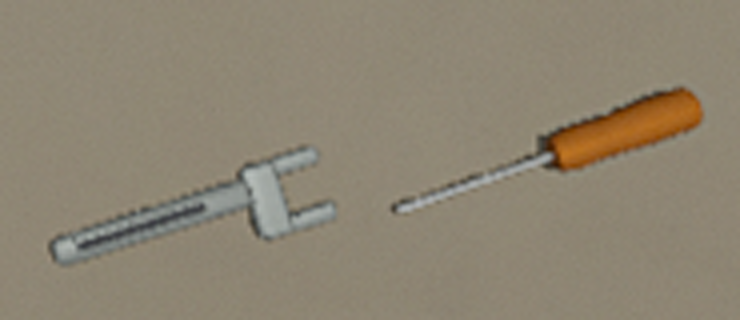

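The crops confirm the choice: the loupe is on the driver slot with tray +x and +y pointing up and left in the picture. The spanner's jaws and the driver's handle both point right.

```bash
cat >> h.py <<'E'
from scipy.spatial.transform import Rotation as Rn
TC=np.array([.5218,.1689]); TA=-16.58   # tray centre, yaw
def tr(x,y): a=np.radians(TA); return TC+np.array([[np.cos(a),-np.sin(a)],[np.sin(a),np.cos(a)]])@np.array([x,y])/1000
def mv(x,y,z,yy):
    s=ctrl.get_state(); R=Rn.from_rotvec(s['tool_rot']); a=np.radians(yy); Y=np.array([np.cos(a),np.sin(a),0]); Z=np.array([0,0,-1.]); X=np.cross(Y,Z)
    T=Rn.from_matrix(np.stack([X,Y,Z],1)); sh=R.inv().apply(np.array([x,y,z])-s['position'])*1000
    print('shift',np.round(sh,1),'turn',np.round((R.inv()*T).as_rotvec(degrees=True),1),'| pos',np.round(s['position'],4),'F',np.round(s['ft_force'],1),'w',round(s['grip_width']*87,1),'gf',round(s['grip_force'],1),'t',round(s['time'],2))
def axis(d,m,z):
    v,u=np.nonzero(m); P=np.array([ray(d,a,b,z)[:2] for a,b in zip(u,v)])*1000
    c=P.mean(0); w,V=np.linalg.eigh(np.cov((P-c).T)); e=V[:,1]; e=e*np.sign(-e[1]); s=(P-c)@e
    return c,e,c+e*s.min(),c+e*s.max(),P
E
python3 - <<'E'
from h import *
for n,bo,bs in(('top',(415,505,255,300),(330,412,270,310)),('scene',(340,400,375,425),(258,325,290,350))):
    d=dict(np.load(f'/tmp/{n}0.npz')); im=d['image']; hsv=cv2.cvtColor(im,cv2.COLOR_RGB2HSV); v,u=np.mgrid[0:480,0:640]
    B=lambda a,b,c,e:(u>=a)&(u<=b)&(v>=c)&(v<=e)
    mo=B(*bo)&(hsv[...,1]>150)&(hsv[...,0]<20)&(hsv[...,2]>90)
    c,e,lo,hi,P=axis(d,mo,.0135); print(n,'handle',np.round(c,1),'yaw',np.round(np.degrees(np.arctan2(e[1],e[0])),2),np.round(lo,1),np.round(hi,1))
    ms=B(*bs)&(hsv[...,1]<30); ms=cv2.morphologyEx(ms.astype(np.uint8),cv2.MORPH_CLOSE,np.ones((3,3)))
    k,l,st,_=cv2.connectedComponentsWithStats(ms); ms=l==1+np.argmax(st[1:,4])
    c,e,lo,hi,P=axis(d,ms,.010); s=(P-lo)@e; h=P[(s<95)&(s>3)]
    q=h.mean(0); w,V=np.linalg.eigh(np.cov((h-q).T)); f=V[:,1]; f=f*np.sign(-f[1]); L=(P-q)@f; t=q+f*L.min()
    n2=np.array([-f[1],f[0]]); wd=(h-q)@n2
    print(n,'spanner len',np.round(np.ptp(L),1),'yaw',np.round(np.degrees(np.arctan2(f[1],f[0])),2),'tail',np.round(t,1),'origin',np.round(t+85*f,1),'w',np.round(np.ptp(wd),1),'head side',np.round((((P-q)@n2)[L>L.max()-40]).min(),1),np.round((((P-q)@n2)[L>L.max()-40]).max(),1),ms.sum())
mv(.5526,.1135,.12,-16.6)
E
```

```text
top handle [ 539.8 -445.8] yaw -72.14 [ 525.8 -402.3] [ 553.8 -489.4]
top spanner len 169.0 yaw -73.13 tail [ 471.2 -100.2] origin [ 495.9 -181.5] w 18.0 head side -31.8 14.2 662
scene handle [ 539.7 -445.4] yaw -72.03 [ 525.1 -400.5] [ 553.3 -487.5]
scene spanner len 170.2 yaw -73.21 tail [ 469.5 -104.1] origin [ 494.1 -185.4] w 19.2 head side -32.0 16.0 680
shift [ 563.8 -626.6  102.6] turn [ -0.1  -0.  -59.5] | pos [ 0.1561 -0.6305  0.2215] F [-0.7  0.3  0.1] w 87.2 gf 0.0 t 0.1
```

```bash
python3 -m jog '[[[413,-238,0,0,0,0,70],[413,-238,0,0,0,0,70],[413,-238,0,0,0,0,70],[413,-238,0,0,0,0,70],[413,-238,0,0,0,0,70],[413,-238,0,0,0,0,70],[413,-238,0,0,0,0,70],[413,-238,0,0,0,0,70],[413,-238,0,0,0,0,70],[413,-238,0,0,0,0,70]]]' 15
python3 -m jog '[[[151,-388,60,0,0,-60,62],[151,-388,60,0,0,-60,62],[151,-388,60,0,0,-60,62],[151,-388,60,0,0,-60,62],[151,-388,60,0,0,-60,62],[151,-388,60,0,0,-60,62],[151,-388,60,0,0,-60,62],[151,-388,60,0,0,-60,62],[151,-388,60,0,0,-60,62],[151,-388,60,0,0,-60,62]]]'
python3 -c "
from h import *
mv(.5526,.1135,.034,-16.6); print(np.round(ctrl.get_state()['joint_positions'],2))"
```

```text
time: 1.1
position: [0.5031, -0.2955, 0.2223]
tool_rot: [-3.115, -0.39, -0.002]
ft_force: [-0.6, 0.6, -0.5]
grip_width: 0.805
grip_force: 0.0
time: 2.1
position: [0.552, 0.1173, 0.1618]
tool_rot: [-2.501, -1.896, -0.0]
ft_force: [0.2, 0.1, -0.8]
grip_width: 0.715
grip_force: 0.0
shift [ -3.8   1.9 127.8] turn [-0.1 -0.1  0.9] | pos [0.552  0.1173 0.1618] F [ 0.2  0.1 -0.8] w 62.2 gf 0.0 t 2.1
[ 0.4   0.25 -0.75  1.73  0.18  1.23 -0.67]
```

```bash
python3 -m jog '[[[-4,2,50,0,0,1,62],[-4,2,100,0,0,1,62],[-4,2,128,0,0,1,62],[-4,2,128,0,0,1,62],[-4,2,128,0,0,1,30],[-4,2,128,0,0,1,30],[-4,2,128,0,0,1,30],[-4,2,128,0,0,1,30],[-4,2,128,0,0,1,30]]]' 15
python3 -c "
from h import *
mv(.69,.12,.034,-16.6)"
```

```text
time: 3.0
position: [0.5544, 0.1077, 0.0353]
tool_rot: [2.526, 1.866, 0.001]
ft_force: [0.1, 0.1, 2.0]
grip_width: 0.406
grip_force: 15.0
shift [ 51.6 126.    1.4] turn [ 0.1  0.  -0.5] | pos [0.5544 0.1077 0.0353] F [0.1 0.1 2. ] w 35.3 gf 15.0 t 3.0
```

```bash
python3 -m jog '[[[0,0,-30,0,0,0,30],[10,30,-30,0,0,0,30],[30,70,-30,0,0,0,30],[52,110,-20,0,0,0,30],[52,126,0,0,0,0,30],[52,126,15,0,0,0,30],[52,126,23,0,0,0,30],[52,126,26,0,0,0,30],[52,126,27,0,0,0,30],[52,126,27,0,0,0,30]]]'
python3 -c "
from h import *
mv(.69,.12,.008,-16.6)"
```

```text
time: 4.0
position: [0.6897, 0.1208, 0.0086]
tool_rot: [2.526, 1.867, 0.002]
ft_force: [0.5, 0.1, -0.8]
grip_width: 0.411
grip_force: 15.0
shift [-0.7  0.5  0.6] turn [ 0.1 -0.  -0.5] | pos [0.6897 0.1208 0.0086] F [ 0.5  0.1 -0.8] w 35.8 gf 15.0 t 4.0
```

```bash
python3 -m jog '[[[0,0,1,0,0,0,36],[0,0,1,0,0,0,58],[0,0,1,0,0,0,58],[0,0,1,0,0,0,58],[0,0,1,0,0,0,58],[0,0,-49,0,0,0,58],[0,0,-99,0,0,0,58],[0,0,-120,0,0,0,58],[0,0,-120,0,0,0,58]]]'
python3 -c "
from h import *
mv(.4955,-.183,.10,16.85)"
```

```text
time: 4.9
position: [0.6924, 0.1217, 0.1328]
tool_rot: [2.524, 1.865, 0.012]
ft_force: [0.4, -0.4, 0.5]
grip_width: 0.665
grip_force: 0.0
shift [-349.2  -98.9   30.7] turn [  0.5  -0.1 -33.9] | pos [0.6924 0.1217 0.1328] F [ 0.4 -0.4  0.5] w 57.9 gf 0.0 t 4.9
```

```bash
python3 -m jog '[[[-349,-99,0,0,0,-34,50],[-349,-99,0,0,0,-34,50],[-349,-99,0,0,0,-34,50],[-349,-99,0,0,0,-34,50],[-349,-99,0,0,0,-34,50],[-349,-99,0,0,0,-34,50],[-349,-99,10,0,0,-34,50],[-349,-99,30,0,0,-34,50],[-349,-99,30,0,0,-34,50],[-349,-99,30,0,0,-34,50]]]' 
python3 - <<'E'
from h import *
mv(.4955,-.183,.005,16.85); d=grab('scene'); save('s1.png',d['image'])
W=cloud(d); hsv=cv2.cvtColor(d['image'],cv2.COLOR_RGB2HSV)
m=(abs(W[...,0]-.69)<.05)&(abs(W[...,1]-.12)<.05)&(W[...,2]>.012)
print('loupe',np.nanmedian(W[m],0),np.nanmax(W[m][:,2]),m.sum())
E
```

```text
time: 5.9
position: [0.4922, -0.1829, 0.0969]
tool_rot: [-1.87, -2.522, -0.001]
ft_force: [-0.7, 0.8, 0.1]
grip_width: 0.574
grip_force: 0.0
shift [-1.2  3.1 91.9] turn [-0.  -0.1  0.1] | pos [ 0.4922 -0.1829  0.0969] F [-0.7  0.8  0.1] w 50.0 gf 0.0 t 5.9
loupe [0.69828835 0.11319117 0.02433363] 0.030160631142226127 25
```

View pics/s1.png

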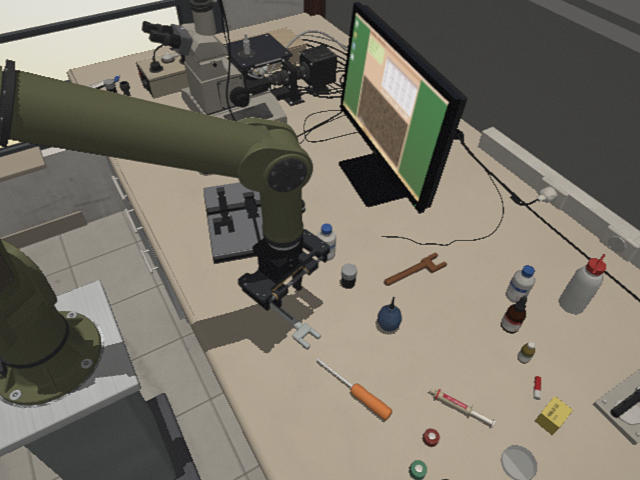

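The scene view shows the loupe's spot with its top at 30 mm, partly hidden by the arm. The gripper is above the spanner at (285,310). All the bystanders are in place.

```bash
python3 -m jog '[[[-1,3,40,0,0,0,50],[-1,3,75,0,0,0,50],[-1,3,88,0,0,0,50],[-1,3,92,0,0,0,50],[-1,3,92,0,0,0,10],[-1,3,92,0,0,0,10],[-1,3,92,0,0,0,10],[-1,3,92,0,0,0,10],[-1,3,92,0,0,0,10],[-1,3,92,0,0,0,10]]]' 45
python3 -c "
from h import *
mv(.4955,-.183,.10,16.85)"
```

```text
time: 6.95
position: [0.4963, -0.1843, 0.0064]
tool_rot: [1.87, 2.523, 0.0]
ft_force: [-0.1, 0.1, 5.2]
grip_width: 0.184
grip_force: 45.0
shift [  1.4  -0.3 -93.6] turn [0.  0.1 0.1] | pos [ 0.4963 -0.1843  0.0064] F [-0.1  0.1  5.2] w 16.0 gf 45.0 t 6.95
```

```bash
python3 -m jog '[[[0,0,-10,0,0,0,10],[0,0,-30,0,0,0,10],[0,0,-60,0,0,0,10],[0,0,-90,0,0,0,10],[0,0,-100,0,0,0,10],[0,0,-100,0,0,0,10]]]'
python3 -m jog '[[[30,10,0,0,0,3,10],[80,25,0,0,0,8,10],[130,41,0,0,0,13,10],[180,57,0,0,0,18,10],[230,73,0,0,0,23,10],[280,89,0,0,0,28,10],[320,101,0,0,0,31,10],[350,111,0,0,0,33,10],[368,117,0,0,0,33.4,10],[372,118,0,0,0,33.4,10]]]'
python3 -m jog '[[[0,0,30,0,0,0,10],[0,0,30,0,0,0,10],[0,0,30,0,0,0,10],[0,0,30,0,0,0,10]]]'
cat > rel.py <<'E'
# spanner and tray in the pictures: blade vs tray edges
from h import *
import sys
for n in('top','scene'):
    d=grab(n); save(f'{sys.argv[1]}_{n}.png',d['image'][(150 if n=='scene' else 200):(310 if n=='scene' else 350),130:340],3.5); np.savez(f'/tmp/{sys.argv[1]}_{n}.npz',**d)
mv(*tr(-30,30),.10,-16.58)
E
python3 rel.py a
```

```text
time: 7.55
position: [0.4965, -0.1845, 0.1068]
tool_rot: [1.869, 2.521, -0.0]
ft_force: [-0.1, -0.1, -2.1]
grip_width: 0.187
grip_force: 45.0
time: 8.55
position: [0.4984, 0.2092, 0.1039]
tool_rot: [-2.51, -1.885, 0.003]
ft_force: [-0.2, -0.5, -2.4]
grip_width: 0.187
grip_force: 45.0
time: 8.95
position: [0.5009, 0.2053, 0.076]
tool_rot: [2.518, 1.878, 0.0]
ft_force: [-0.3, 0.1, -1.9]
grip_width: 0.185
grip_force: 45.0
shift [  0.5   0.3 -23.5] turn [ 0.1 -0.   0. ] | pos [0.5012 0.2058 0.0765] F [ 0.  -0.3 -1.4] w 16.2 gf 45.0 t 9.05
```

View pics/a_scene.png

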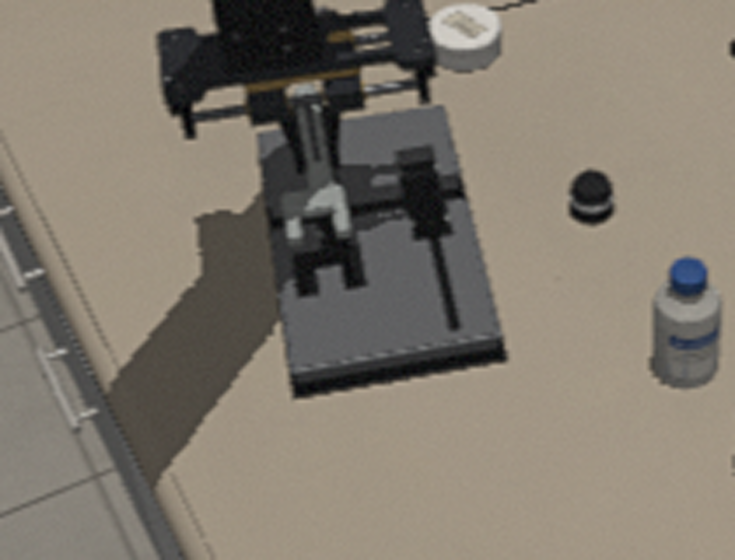

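The crop shows the spanner level in the fingers, with its jaws at crop (330,215) above the spanner cutout. The loupe stands upright at (592,195).

```bash
cat > sp.py <<'E'
from h import *
import sys
a=np.radians(TA); Rt=np.array([[np.cos(a),np.sin(a)],[-np.sin(a),np.cos(a)]])
for n in('top','scene'):
    d=dict(np.load(f'/tmp/{sys.argv[1]}_{n}.npz')); z=float(sys.argv[2]); im=d['image']; W=cloud(d)
    m=(W[...,2]>z-.02)&(W[...,2]<z+.012)&(im.min(-1)>110)
    T=((W[...,:2]-TC)@Rt.T)*1000; m&=(abs(T[...,0]+35)<45)&(T[...,1]<-2)&(T[...,1]>-90)
    k,l,st,_=cv2.connectedComponentsWithStats(m.astype(np.uint8)); m=l==1+np.argmax(st[1:,4])
    v,u=np.nonzero(m); P=(np.array([ray(d,p,q,z)[:2] for p,q in zip(u,v)])-TC)@Rt.T*1000
    b=P[(P[:,1]>-24)]; j=P[P[:,1]<-33]; L=j[j[:,0]<-38]; R=j[j[:,0]>-38]
    print(n,m.sum(),'z',np.round(np.nanmedian(W[m][:,2]),4),'y',np.round(np.percentile(P[:,1],[1,99]),1),'x block',np.round(np.percentile(b[:,0],[2,98]),1),'jaws',[(np.round(np.percentile(q[:,0],[3,97]),1),np.round(q[:,1].min(),1),len(q)) for q in(L,R)])
    # tilt
    A=np.c_[T[m],np.ones(m.sum())]; print(' slope',np.round(np.linalg.lstsq(A,W[m][:,2]*1000,rcond=None)[0],3))
E
python3 sp.py a .081
```

```text
Traceback (most recent call last):
  File "sp.py", line 11, in <module>
    print(n,m.sum(),'z',np.round(np.nanmedian(W[m][:,2]),4),'y',np.round(np.percentile(P[:,1],[1,99]),1),'x block',np.round(np.percentile(b[:,0],[2,98]),1),'jaws',[(np.round(np.percentile(q[:,0],[3,97]),1),np.round(q[:,1].min(),1),len(q)) for q in(L,R)])
                                                                                                                                                                              ~~~~~~~~~~~~~^^^^^^^^^^^^^^^
IndexError: index -1 is out of bounds for axis 0 with size 0
```

```bash
sed -i "s/for n in('top','scene')/for n in('scene',)/; s/im.min(-1)>110/im.min(-1)>95/" sp.py; sed -i 's/    b=P/    print(m.sum(),np.round(P.min(0)),np.round(P.max(0)))\n    b=P/' sp.py; python3 sp.py a .081 2>&1 | head -5
```

```text
85 [-44. -56.] [-17.  -9.]
Traceback (most recent call last):
  File "sp.py", line 12, in <module>
    print(n,m.sum(),'z',np.round(np.nanmedian(W[m][:,2]),4),'y',np.round(np.percentile(P[:,1],[1,99]),1),'x block',np.round(np.percentile(b[:,0],[2,98]),1),'jaws',[(np.round(np.percentile(q[:,0],[3,97]),1),np.round(q[:,1].min(),1),len(q)) for q in(L,R)])
                                                                                                                                                                              ~~~~~~~~~~~~~^^^^^^^^^^^^^^^
```

```bash
sed -i "s/&(im.min(-1)>95)//; s/q\[:,0\],\[3,97\]/q[:,0] if len(q) else [0],[3,97]/; s/q\[:,1\].min()/q[:,1].min(initial=9)/" sp.py; python3 sp.py a .081 2>&1 | head -5
```

```text
214 [-62. -65.] [-17.  -0.]
scene 214 z 0.0798 y [-62.8  -3.6] x block [-61.2 -18.1] jaws [(array([-61.4, -43.4]), np.float64(-64.8), 43), (array([-35.3, -17.1]), np.float64(-63.5), 44)]
 slope [8.0000e-03 3.5000e-02 8.0682e+01]
```

```bash
python3 -m jog '[[[0.5,0.3,20,0,0,0,10],[0.5,0.3,35,0,0,0,10],[0.5,0.3,42,0,0,0,10],[0.5,0.3,45,0,0,0,10],[0.5,0.3,47,0,0,0,10],[0.5,0.3,49,0,0,0,10],[0.5,0.3,49,0,0,0,10]]]'
python3 -c "
from h import *
mv(*tr(-30,30),.0184,-16.58)"
```

```text
time: 9.75
position: [0.5031, 0.2067, 0.0274]
tool_rot: [2.516, 1.878, 0.006]
ft_force: [5.6, -0.4, -1.6]
grip_width: 0.179
grip_force: 45.0
shift [-0.9 -1.3  9. ] turn [ 0.2 -0.1  0.1] | pos [0.5031 0.2067 0.0274] F [ 5.6 -0.4 -1.6] w 15.5 gf 45.0 t 9.75
```

```bash
python3 -m jog '[[[0,1,0,0,0,0,10],[0,1,3,0,0,0,10],[0,1,5,0,0,0,10],[0,1,7,0,0,0,10],[0,1,9,0,0,0,10],[0,1,10,0,0,0,10],[0,1,10,0,0,0,10]]]' 60
python3 -c "
from h import *
mv(*tr(-30,30),.0184,-16.58)"
```

```text
time: 10.45
position: [0.5029, 0.2069, 0.0183]
tool_rot: [2.516, 1.879, 0.003]
ft_force: [0.7, -2.5, 12.8]
grip_width: 0.179
grip_force: 60.0
shift [-1.  -1.  -0.1] turn [ 0.1 -0.   0.1] | pos [0.5029 0.2069 0.0183] F [ 0.7 -2.5 12.8] w 15.6 gf 60.0 t 10.45
```

```bash
python3 -m jog '[[[0,0,2,0,0,0,10],[0,0,4,0,0,0,10],[0,0,5,0,0,0,10],[0,0,5,0,0,0,10]]]' 60
python3 -c "
from h import *
mv(*tr(-30,30),.0184,-16.58)"
```

```text
time: 10.85
position: [0.503, 0.207, 0.0179]
tool_rot: [2.513, 1.877, -0.001]
ft_force: [-12.2, -9.0, 51.0]
grip_width: 0.18
grip_force: 60.0
shift [-1.2 -1.1 -0.5] turn [0.2 0.2 0.1] | pos [0.503  0.207  0.0179] F [-12.2  -9.   51. ] w 15.6 gf 60.0 t 10.85
```

```bash
python3 -m jog '[[[0,0,-3,0,0,0,16],[0,0,-5,0,0,0,30],[0,0,-5,0,0,0,34],[0,0,-5,0,0,0,34],[0,0,-5,0,0,0,34],[0,0,-45,0,0,0,34],[0,0,-95,0,0,0,40],[0,0,-130,0,0,0,60],[0,0,-130,0,0,0,60]]]' 40
python3 - <<'E'
from h import *
d=grab('scene'); W=cloud(d); T=(W[...,:2]-TC)@np.array([[np.cos(np.radians(TA)),np.sin(np.radians(TA))],[-np.sin(np.radians(TA)),np.cos(np.radians(TA))]]).T*1000
for nm,x0,x1,y0,y1 in(('tail',-36,-24,60,110),('mid',-36,-24,15,45),('jawR',-23,-18,-52,-5),('head',-56,-20,-26,-8),('tray',-5,20,-100,0)):
    m=(T[...,0]>x0)&(T[...,0]<x1)&(T[...,1]>y0)&(T[...,1]<y1); print(nm,m.sum(),np.round(np.nanmedian(W[m][:,2])*1000,1))
save('b.png',d['image'][150:310,130:340],3.5)
# driver grasp: handle middle y=49 in its frame
mv(.5398,-.4456,.13,-162.1)
E
```

```text
time: 11.75
position: [0.5044, 0.2082, 0.1461]
tool_rot: [2.515, 1.879, 0.012]
ft_force: [0.6, 0.3, 0.1]
grip_width: 0.559
grip_force: 0.0
tail 55 23.8
mid 46 23.5
jawR 238 488.3
head 355 436.4
tray 528 222.5
shift [-615.3  220.5   13.1] turn [ -0.   -0.3 145.6] | pos [0.503  0.207  0.1434] F [-0.9  0.7 -0.5] w 52.5 gf 0.0 t 11.8
```

View pics/b.png

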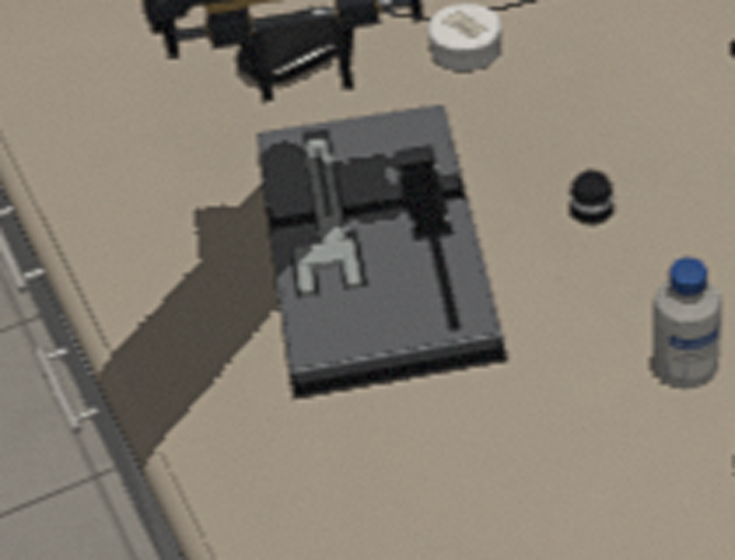

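The spanner is in its cutout at crop (325,230); tail and middle tops read about 24 mm, so it is seated. The loupe stands at (592,195).

```bash
python3 -m jog '[[[-615,220,0,0,0,145.6,60],[-615,220,0,0,0,145.6,60],[-615,220,0,0,0,145.6,60],[-615,220,0,0,0,145.6,60],[-615,220,0,0,0,145.6,60],[-615,220,0,0,0,145.6,60],[-615,220,0,0,0,145.6,60],[-615,220,0,0,0,145.6,60],[-615,220,0,0,0,145.6,60],[-615,220,0,0,0,145.6,60]]]'
python3 -c "
from h import *
mv(.5398,-.4456,.10,-162.1);print(np.round(ctrl.get_state()['joint_positions'],2))"
```

```text
time: 12.8
position: [0.5281, -0.2943, 0.139]
tool_rot: [-3.121, 0.35, 0.006]
ft_force: [0.3, -0.4, 0.4]
grip_width: 0.686
grip_force: 0.0
shift [ 45.1 145.   38.7] turn [ 0.1  0.2 59.3] | pos [ 0.5281 -0.2943  0.139 ] F [ 0.3 -0.4  0.4] w 59.7 gf 0.0 t 12.8
[ 0.84  0.32 -0.46  1.66  0.15  1.21 -1.44]
```

```bash
python3 -m jog '[[[45,145,39,0,0,59.3,60],[45,145,39,0,0,59.3,60],[45,145,39,0,0,59.3,60],[45,145,39,0,0,59.3,60],[45,145,39,0,0,59.3,60],[45,145,39,0,0,59.3,60],[45,145,39,0,0,59.3,60],[45,145,39,0,0,59.3,60],[45,145,39,0,0,59.3,60],[45,145,39,0,0,59.3,60]]]'
python3 -c "
from h import *
mv(.5398,-.4456,.006,-162.1);print(np.round(ctrl.get_state()['joint_positions'],2))"
```

```text
time: 13.8
position: [0.542, -0.4437, 0.1015]
tool_rot: [2.548, -1.837, -0.003]
ft_force: [-0.0, 0.0, 0.4]
grip_width: 0.691
grip_force: 0.0
shift [ 1.2  2.5 95.5] turn [0.1 0.1 0.5] | pos [ 0.542  -0.4437  0.1015] F [-0.   0.   0.4] w 60.1 gf 0.0 t 13.8
[ 0.8   0.51 -0.21  1.44  0.11  1.2  -2.24]
```

```bash
python3 -m jog '[[[1,2.5,45,0,0,0.5,60],[1,2.5,80,0,0,0.5,60],[1,2.5,93,0,0,0.5,60],[1,2.5,96,0,0,0.5,60],[1,2.5,96,0,0,0.5,20],[1,2.5,96,0,0,0.5,20],[1,2.5,96,0,0,0.5,20],[1,2.5,96,0,0,0.5,20],[1,2.5,96,0,0,0.5,20],[1,2.5,96,0,0,0.5,20]]]' 40
python3 -c "
from h import *
mv(.5398,-.4456,.10,-162.1)"
```

```text
time: 14.8
position: [0.5406, -0.4462, 0.0073]
tool_rot: [2.538, -1.852, 0.002]
ft_force: [0.3, -0.6, 3.7]
grip_width: 0.298
grip_force: 40.0
shift [ -0.7   0.6 -92.7] turn [-0.  -0.1 -0.1] | pos [ 0.5406 -0.4462  0.0073] F [ 0.3 -0.6  3.7] w 25.9 gf 40.0 t 14.8
```

```bash
python3 -m jog '[[[0,0,-10,0,0,0,20],[0,0,-40,0,0,0,20],[0,0,-80,0,0,0,20],[0,0,-120,0,0,0,20],[0,0,-140,0,0,0,20],[0,0,-140,0,0,0,20],[0,0,-140,0,0,0,20]]]'
python3 -c "
from h import *
mv(.50,-.25,.15,-90)
mv(*tr(44,30),.15,-16.58)"
```

```text
time: 15.5
position: [0.5402, -0.4458, 0.1467]
tool_rot: [2.538, -1.852, 0.0]
ft_force: [0.1, 0.3, -1.3]
grip_width: 0.298
grip_force: 40.0
shift [-198.7  -21.5   -3.4] turn [  0.   -0.  -72.2] | pos [ 0.5402 -0.4458  0.1467] F [ 0.1  0.3 -1.3] w 25.9 gf 40.0 t 15.5
shift [-591.  -223.3   -3.5] turn [   0.    -0.  -145.7] | pos [ 0.5402 -0.4458  0.1467] F [ 0.1  0.3 -1.3] w 25.9 gf 40.0 t 15.5
```

```bash
python3 -m jog '[[[-30,-11,-5,0,0,-8,20],[-78,-29,-5,0,0,-16,20],[-125,-47,-5,0,0,-24,20],[-170,-64,-5,0,0,-32,20],[-215,-81,-5,0,0,-40,20],[-260,-98,-5,0,0,-48,20],[-305,-115,-5,0,0,-56,20],[-350,-132,-5,0,0,-64,20],[-395,-149,-5,0,0,-72,20],[-430,-162,-5,0,0,-80,20]]]'
python3 -c "
from h import *
mv(*tr(44,30),.15,-16.58)"
```

```text
time: 16.5
position: [0.5616, 0.0166, 0.1497]
tool_rot: [-3.132, -0.226, 0.005]
ft_force: [1.5, -0.6, -0.7]
grip_width: 0.296
grip_force: 40.0
shift [  35.  -165.2   -0.2] turn [ -0.2   0.1 -65.2] | pos [0.5616 0.0166 0.1497] F [ 1.5 -0.6 -0.7] w 25.7 gf 40.0 t 16.5
```

```bash
python3 -m jog '[[[8,-35,0,0,0,-8,20],[17,-75,0,0,0,-16,20],[26,-115,0,0,0,-24,20],[31,-145,0,0,0,-32,20],[34,-160,0,0,0,-40,20],[35,-165,0,0,0,-48,20],[35,-165,0,0,0,-56,20],[35,-165,0,0,0,-63,20],[35,-165,0,0,0,-65,20],[35,-165,0,0,0,-65,20]]]'
python3 -m jog '[[[0,0,20,0,0,0,20],[0,0,50,0,0,0,20],[0,0,70,0,0,0,20],[0,0,70,0,0,0,20],[0,0,70,0,0,0,20]]]'
python3 - <<'E'
from h import *
mv(*tr(44,30),.08,-16.58)
a=np.radians(TA); Rt=np.array([[np.cos(a),np.sin(a)],[-np.sin(a),np.cos(a)]])
d=grab('scene'); W=cloud(d); hsv=cv2.cvtColor(d['image'],cv2.COLOR_RGB2HSV)
m=(hsv[...,1]>150)&(hsv[...,0]<20)&(hsv[...,2]>60)&(abs(W[...,1]-.18)<.15)&(abs(W[...,0]-.57)<.15)
zc=ctrl.get_state()['position'][2]+.0065
v,u=np.nonzero(m); P=(np.array([ray(d,p,q,zc)[:2] for p,q in zip(u,v)])-TC)@Rt.T*1000
print('orange n',len(P),P.min(0).round(1),P.max(0).round(1),'x by y',[(y,np.round(P[abs(P[:,1]-y)<4][:,0].mean(),1)) for y in range(-20,85,10) if (abs(P[:,1]-y)<4).sum()>3])
T=(W[...,:2]-TC)@Rt.T*1000
s=(T[...,0]>30)&(T[...,0]<60)&(T[...,1]>-125)&(T[...,1]<-22)&(W[...,2]>.06)&(W[...,2]<.12)
v,u=np.nonzero(s); Q=(np.array([ray(d,p,q,zc)[:2] for p,q in zip(u,v)])-TC)@Rt.T*1000
print('shaft',len(Q),'z',np.nanmedian(W[s][:,2]).round(4),zc, Q[:,1].min() if len(Q) else 0,[(y,np.round(Q[abs(Q[:,1]-y)<6][:,0].mean(),1)) for y in range(-110,-20,15) if (abs(Q[:,1]-y)<6).any()])
save('dr.png',d['image'][130:290,130:340],3.5)
E
```

```text
time: 17.5
position: [0.5745, 0.1808, 0.1494]
tool_rot: [-2.527, -1.863, 0.005]
ft_force: [0.1, 1.6, -0.2]
grip_width: 0.303
grip_force: 40.0
time: 18.0
position: [0.5752, 0.1813, 0.081]
tool_rot: [-2.529, -1.863, 0.002]
ft_force: [0.0, -0.3, -0.9]
grip_width: 0.301
grip_force: 40.0
shift [ 2.9 -3.7  1. ] turn [-0.1  0.  -0.7] | pos [0.5752 0.1813 0.081 ] F [ 0.  -0.3 -0.9] w 26.2 gf 40.0 t 18.0
orange n 203 [ 34.5 -33. ] [59.9 71.2] x by y [(-20, np.float64(46.9)), (-10, np.float64(46.7)), (0, np.float64(47.3)), (10, np.float64(46.5)), (20, np.float64(47.1)), (30, np.float64(47.2)), (40, np.float64(47.5)), (50, np.float64(48.3)), (60, np.float64(47.1)), (70, np.float64(47.4))]
shaft 91 z 0.0888 0.08855634424613958 -125.96475247470526 [(-110, np.float64(45.1)), (-95, np.float64(44.9)), (-80, np.float64(45.3)), (-65, np.float64(45.5)), (-50, np.float64(45.4)), (-35, np.float64(46.4))]
```

View pics/dr.png

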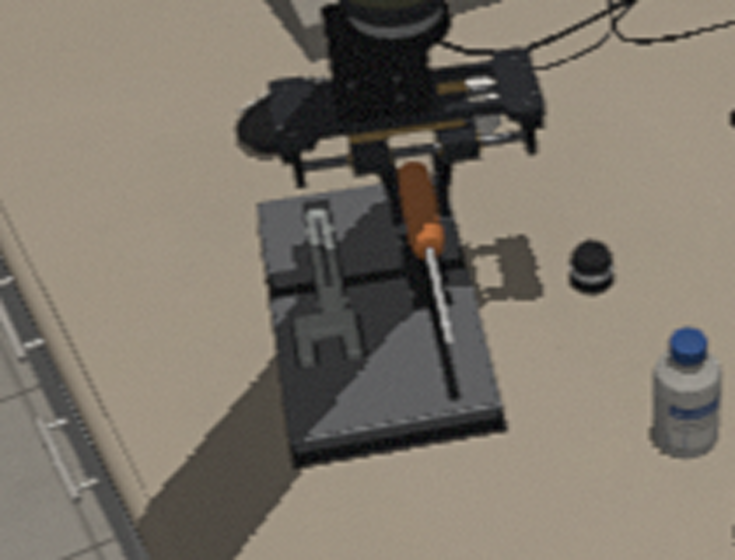

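The crop shows the driver the right way round: handle at (420,210), with the shaft to (448,340) over its slot. It needs only a few mm of correction. The spanner and loupe are undisturbed.

```bash
python3 -m jog '[[[4,-2.7,0,0,0,-0.7,20],[4,-2.7,15,0,0,-0.7,20],[4,-2.7,30,0,0,-0.7,20],[4,-2.7,42,0,0,-0.7,20],[4,-2.7,47,0,0,-0.7,20],[4,-2.7,51,0,0,-0.7,20],[4,-2.7,54,0,0,-0.7,20],[4,-2.7,54,0,0,-0.7,20]]]'
python3 -c "
from h import *
mv(*tr(45,31),.0103,-16.58)"
```

```text
time: 18.85
position: [0.5743, 0.1858, 0.0273]
tool_rot: [-2.518, -1.879, 0.0]
ft_force: [0.1, 0.5, -0.8]
grip_width: 0.296
grip_force: 40.0
shift [-0.2 -0.5 17. ] turn [-0.   0.   0.1] | pos [0.5743 0.1858 0.0273] F [ 0.1  0.5 -0.8] w 25.7 gf 40.0 t 18.85
```

Entering freely; press on in small steps.

```bash
python3 -m jog '[[[0,0,3,0,0,0,20],[0,0,6,0,0,0,20],[0,0,9,0,0,0,20],[0,0,12,0,0,0,20],[0,0,15,0,0,0,20],[0,0,17,0,0,0,20],[0,0,18,0,0,0,20],[0,0,18,0,0,0,20]]]' 60
python3 -c "
from h import *
mv(*tr(45,31),.0103,-16.58)"
```

```text
time: 19.65
position: [0.5746, 0.1862, 0.0103]
tool_rot: [2.517, 1.879, 0.001]
ft_force: [-1.8, -0.4, 5.8]
grip_width: 0.297
grip_force: 60.0
shift [-0.6 -0.7 -0. ] turn [ 0.  -0.   0.1] | pos [0.5746 0.1862 0.0103] F [-1.8 -0.4  5.8] w 25.8 gf 60.0 t 19.65
```

```bash
python3 -m jog '[[[0,0,2,0,0,0,20],[0,0,4,0,0,0,20],[0,0,4,0,0,0,20]]]' 60
python3 -m jog '[[[0,0,-3,0,0,0,24],[0,0,-4,0,0,0,40],[0,0,-4,0,0,0,44],[0,0,-4,0,0,0,44],[0,0,-4,0,0,0,44],[0,0,-40,0,0,0,44],[0,0,-90,0,0,0,50],[0,0,-140,0,0,0,60],[0,0,-150,0,0,0,60]]]'
python3 -m jog '[[[-200,0,0,0,0,0,60],[-200,0,0,0,0,0,60],[-200,0,0,0,0,0,60],[-200,0,0,0,0,0,60],[-200,0,0,0,0,0,60],[-400,0,0,0,0,0,60],[-400,0,0,0,0,0,60],[-400,0,0,0,0,0,60],[-400,0,0,0,0,0,60],[-400,0,0,0,0,0,60]]]'
cat > fin.py <<'E'
from h import *
a=np.radians(TA); Rt=np.array([[np.cos(a),np.sin(a)],[-np.sin(a),np.cos(a)]])
for n in('top','scene'):
    d=grab(n); W=cloud(d); T=(W[...,:2]-TC)@Rt.T*1000
    for nm,x0,x1,y0,y1 in(('sp tail',-35,-25,65,108),('sp mid',-35,-25,15,45),('sp head',-52,-22,-26,-10),('sp jawR',-24,-18,-50,-36),('sp jawL',-56,-52,-50,-36),('drv end',41,48,60,73),('drv mid',41,48,20,40),('drv front',41,48,-14,0),('shaft',43,46,-108,-30),('tray',-8,20,-100,0)):
        m=(T[...,0]>x0)&(T[...,0]<x1)&(T[...,1]>y0)&(T[...,1]<y1); print(n,nm,m.sum(),np.round(np.nanpercentile(W[m][:,2]*1000,[10,50,90]),1))
    m=(abs(W[...,0]-.69)<.05)&(abs(W[...,1]-.12)<.05)&(W[...,2]>.02); print('loupe',np.round(np.nanmedian(W[m],0),4),np.nanmax(W[m][:,2]))
    save(f'f_{n}.png',d['image'][150:350,130:340] if n=='scene' else d['image'],3 if n=='scene' else 1)
mv(*tr(45,31),.0103,-16.58)
E
python3 fin.py
```

```text
time: 19.95
position: [0.5747, 0.1862, 0.01]
tool_rot: [2.516, 1.877, -0.002]
ft_force: [-10.8, -4.9, 30.7]
grip_width: 0.294
grip_force: 60.0
time: 20.85
position: [0.5773, 0.1878, 0.1616]
tool_rot: [2.515, 1.877, 0.014]
ft_force: [0.1, 0.4, 0.3]
grip_width: 0.656
grip_force: 0.0
time: 21.85
position: [0.4574, -0.2054, 0.1546]
tool_rot: [2.528, 1.864, -0.005]
ft_force: [1.0, -0.6, -1.5]
grip_width: 0.69
grip_force: 0.0
top sp tail 79 [21.9 24.3 27.2]
top sp mid 56 [21.2 24.3 26.9]
top sp head 96 [14.  23.9 26.7]
top sp jawR 17 [22.1 23.9 25.4]
top sp jawL 11 [22.5 24.9 27.2]
top drv end 16 [26.4 29.9 32.3]
top drv mid 25 [26.6 29.1 31.1]
top drv front 18 [26.8 29.2 31. ]
top shaft 41 [17.4 18.9 21.4]
top tray 514 [26.4 28.6 31. ]
loupe [0.6895 0.1257 0.03  ] 0.03599584249568772
scene sp tail 36 [20.3 22.5 24.7]
scene sp mid 31 [21.3 23.4 25.8]
scene sp head 63 [17.  22.  25.3]
scene sp jawR 10 [22.2 23.7 24.5]
scene sp jawL 7 [16.9 22.3 23.2]
scene drv end 0 nan
scene drv mid 0 nan
scene drv front 0 nan
scene shaft 0 nan
scene tray 185 [24.9 27.2 29.3]
loupe [0.6876 0.1192 0.0284] 0.03355285752301072
shift [400.3  -1.3 144.9] turn [-0.1 -0.1 -0.1] | pos [ 0.46   -0.1982  0.1549] F [-0.8  0.7 -0.4] w 60.3 gf 0.0 t 21.95
  return np.nanmean(a, axis, out=out, keepdims=keepdims)
```

View pics/f_scene.png

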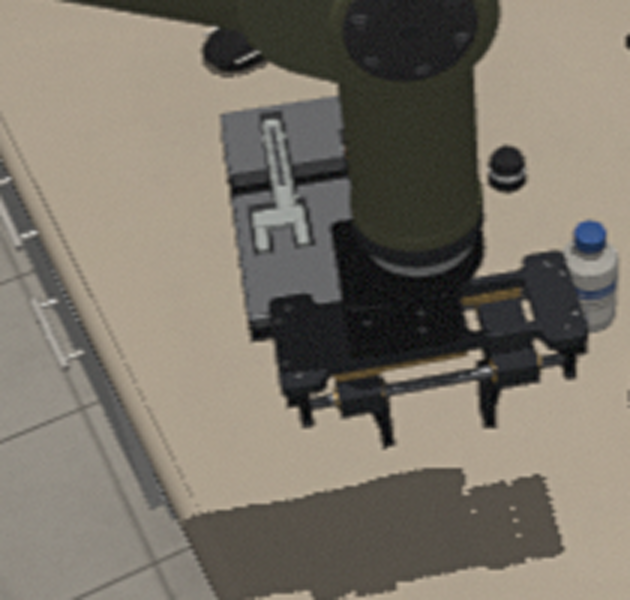

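The top-view heights match the seated values: spanner about 24 mm, driver handle about 29.5 mm, shaft about 19 mm. The scene crop shows the spanner seated at (280,190), the loupe upright at (507,168), and the gripper touching nothing. Handing in.

```bash
python3 -m jog '[[[0,0,0,0,0,0,60],[0,0,0,0,0,0,60],[0,0,0,0,0,0,60]]]' | head -2; python3 -c "
from bench import ctrl
print(ctrl.close_job())"
```

```text
time: 22.25
position: [0.4611, -0.1961, 0.1555]
the job is handed in; nothing more can be done
None
```

The job is handed in at 22.3 s: the spanner and driver are pressed home in their cutouts the right way round and the loupe stands upright on the bench. The arm kept clear of the blower, bottle, tin and can, though I did not re-measure their positions, and no verdict was returned.

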